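# Latch the soak tank's heavy lid open with its hand lever

## Robot

A 6-joint arm with a two-finger parallel gripper is mounted at the origin on the work surface. World frame = base frame: x ahead of the robot, y to its left, z up, the work surface at z = 0. Lengths are in m, angles in rad, forces in N, time in s.
With the tool pointing down it reaches from about 0.3 to 0.875 m from the base axis. Payload 6.4 kg.
Tool frame: the origin (TCP) lies on the centre line of the jaws, within the pads' length; the fingertips stand 25 mm ahead of it and the grasp point (between the pads) lies 6 mm ahead of it (ctrl.tips_ahead is the z of the fingertips in the tool frame, in m); z points along the fingers, x is the direction in which the jaws open and shut, and the axes are right-handed (so a half turn about z gives the same grasp; the last joint's range is limited). The gripper opens to 85 mm and grips with 20 to 120 N. Pads are 22 mm wide; open, the fingers measure 114 mm over their backs; the gripper's body (76 mm by 85 mm) begins 54 mm behind the grasp point. The pads swing forward as they close: fully open they stand 13 mm farther back than shut.
Start: joints at [1.126, 0.181, 1.607, -0, 1.354, -0.206], TCP at [0.136, 0.559, 0.256] pointing down, gripper open.
Joint ranges: [-2.99, 2.99], [-0.89, 2.07], [0.3, 2.58], [-1.14, 4.28], [0, 2.63], [-3.12, 3.12]. Speed limits (rad/s): [2.57, 2.57, 3.01, 3.14, 3.14, 3.14].

## Interface

Orientations are given as a unit quaternion [w, x, y, z].
In Python, from bench import ctrl gives the robot as it stands.
- The arm moves only by the shell command python3 -m pendant 'ROWS'. ROWS is JSON, a list that holds one entry, the list of rows, each a list of 7 numbers: the shift along the tool's x, y, z in m, then the turn, a rotation vector about the tool's x, y, z in rad, then the closure, from -1 (fully open) to 1 (shut). A call has 1 to 10 rows; each row shifts and turns the commanded pose from where the row before left it, along the tool's axes as they then stand; what a row does not reach is not made up. A row lasts 1/10 s, in which the tool goes at most 50 mm and 8.59 degrees, less where a joint would pass 70% of its speed; a pose out of reach is approached as far as the arm can. A call with a gripper value outside its range is refused whole. The fingers move at their own pace and stop on an object; the grip force is fixed at half the most. Time passes only in rows, so rows that do not move let the fingers close. It gives the time, the measured TCP pose, the force and the opening at its end, in the units of the state.
- ctrl.get_obs(): the state, without advancing time (a new reading comes with each control period).
- ctrl.camera(name): name is "scene" or "top" or "wrist"; returns (picture, depth): 420x560x3 uint8, red, green, blue; 420x560 float32, m along the optical axis (not along the pixel's ray), 0 where there is no reading.
- ctrl.calibration(name): a dict with "fov_y" (degrees; the focal length in pixels is half the picture's height over the tangent of half this angle, whatever the lens; pixels are square), "cx", "cy" (the principal point, pixels), "camera_from_world" (4x4, takes a point from world to camera coordinates). Camera axes: x right, y down, z forward; pixel columns grow to the right and rows downward; lengths in m; the calibration is good to about 2 mm. A picture is of the moment at which its call begins: read the wrist's pose just before it. calibration takes no time and is no camera call; for the wrist camera it gives the pose at the moment of the call.
- ctrl.hand_in(): hands the job in, once; it reports no verdict.
The state is a dict: "time_s": time; "q": joint angles; "dq": joint speeds; "joint_efforts": joint torques, N m; "eef_pos": TCP position; "eef_rot": TCP orientation; "wrist_force": force on the tool from outside, world axes, zero at the start; "torque": the same for the moment, N m; "opening": opening from 0.0 (shut) to 1.0 (fully open).
Only numpy, scipy, OpenCV 4.12 (cv2) and the standard library are available. Lean on these libraries where they do the work, as an engineer would, in place of code of your own. Each camera call takes 0.05 s, during which the arm holds its last target.

## Task

Open the soak tank's heavy lid: push the swivelling stop out from under the hand lever by nudging its upright peg, then press the long end of the lever down until the lid is up and the spring catch has snapped in under its edge, and let the lever go so that the lid stays open on the catch. Do it all by touch, pushing and pressing with the fingers only: nothing is to be picked up. Do not touch the lid itself, and leave the other things on the bench where they stand.

Things in the scene. Friction and masses are not known exactly. Their poses are not given: they have to be found in the camera images.
- station: Fixed soak-tank station on a steel base plate 240 x 450 mm, 10 mm thick. Origin on the bench right below the lever's pivot, z up, turned -29 to +12 degrees. The tank is on its +y side (y 115 to 285, x -98 to 98 mm, rim 130 mm high), the lever's long arm runs to -y at x = 0, the stop's post is on the -x side, the catch bracket beside the tank's +x wall (up to 170 mm high).
- lever_pivot (a point): The lever's fixed pivot axis (along the station's x), 115 mm above the bench.
- lever_pad (a point): Top centre of the black rubber pad at the end of the lever's long arm, where to press. Pad 36 mm wide, 60 mm long along the arm, 12 mm thick; the arm is a steel bar 24 mm wide. The point is 210 mm along the arm and 6 mm above its mid-line. At rest the arm slopes up from the pivot at 0.38 rad (point 198 mm above the bench); fully down the point is 65 mm above the bench.
- lever (a joint): Angle of the lever (rad): 0 at rest (long end up), grows as the long end goes down, end stop at 0.65. Its short end, 100 mm from the pivot, bears under a tongue of the lid. Pressing takes about 3 to 12 N at the pad; a spring brings the long end up again when let go.
- lid (a joint): Opening angle (rad) of the heavy steel lid, hinged at the tank's far (+y) wall: 0 shut, about 0.28 with the lever at its end stop. 200 x 175 mm, 8 mm thick, 2.2 to 3.3 kg. Raised past about 0.22 the catch snaps in under its edge; let go, it then rests on the catch at about 0.2.
- lid_edge (a point): Middle of the lid's free edge (towards the lever), on its top face.
- catch: Spring catch: a brass bolt 16 mm wide that slides along x in a bracket beside the lid's +x edge. Origin: upper edge of its nose, 159 mm above the bench, 8 mm in over the lid's edge. The rising lid pushes the bevelled nose out and it springs back under the lid by itself; it needs no handling.
- stop_post (a point): Vertical pivot axis of the swivelling stop, at the top of its bar, 137 mm above the bench.
- stop_peg (a point): Top centre of the upright round peg on the stop's outer end: 16 mm thick, standing from 137 to 187 mm above the bench, 55 mm from the post axis on the side away from the lever. Pushed in the station's +y direction (towards the tank) it swings the bar's other end, which lies under the lever, out to -y.
- stop (a joint): Angle of the stop (rad): 0 = its bar (20 mm wide, 12 mm thick) lies square under the lever and blocks it; grows as the peg goes to the station's +y; beyond about 0.95 the lever can pass; end of travel 1.5. Starts between 0 and 0.25, stays where it is left, about 1 N at the peg moves it.
- sander: An electric palm sander: grey round body 124 mm across and 120 mm tall with a black stub of a handle on its side; a bystander. Origin at the centre of its underside.
- tape: A roll of masking tape lying flat, 100 mm across, 30 mm tall; a bystander. Origin at the centre of its underside.
- block: A wooden sanding block 100 x 65 x 40 mm; a bystander. Origin at the centre of its underside.

How it is judged:
On the way, in this order (a step that is already met when the one before it is completed fails the run):
1. the stop is swung out from under the lever, with the lid still down (value of joint stop above 0.8 rad and value of joint lid below 0.12 rad), for 0.1 s.
2. the long end of the lever is pressed down by the fingers and the lid is raised past the catch (value of joint lever above 0.4 rad and value of joint lid above 0.205 rad and contact force between the fingers and lever above 1 N), for 0.05 s.
At the end, for the whole second after the job is handed in: The lid rests raised on the spring catch (0.17 to 0.25 rad, at rest, its weight on the catch), the lever has been let go and has come back up (below 0.45 rad), and the stop is still swung aside (above 0.8 rad); the bystanders are within 30 mm of where they stood and upright (value of joint lid between 0.17 and 0.25 rad and velocity of joint lid between -0.05 and 0.05 rad/s and value of joint lever below 0.45 rad and contact force between lid and catch above 2 N and value of joint stop above 0.8 rad); the robot touches nothing.
It fails at once if the robot touched the lid (contact force between any of the fingers, the arm and lid above 0.5 N).
It fails at once if the stop or the lever was pushed with the arm instead of the fingers (contact force between the arm and stop above 2 N or contact force between the arm and lever above 2 N).
It fails at once if the sander was lifted, tipped or shoved away (distance of sander from where it was at the start of the episode above 0.03 m or angle between sander's own z axis and vertical above 0.3 rad).
It fails at once if the tape was lifted, tipped or shoved away (distance of tape from where it was at the start of the episode above 0.03 m or angle between tape's own z axis and vertical above 0.3 rad).
It fails at once if the block was lifted, tipped or shoved away (distance of block from where it was at the start of the episode above 0.03 m or angle between block's own z axis and vertical above 0.3 rad).
It also fails if it takes over 54 s, if anything falls off the work surface, if the arm or the gripper's body presses on something with over 40 N, if the wrist force passes 120 N, or if a joint passes its speed limit or range.

## Working session

There is one attempt and no reset: what is moved stays moved. The work goes in short steps, Python scripts to look and compute and a shell command to move; the robot and the scene stay as the last step left them, time stands still between calls to the robot, and variables do not carry over. Pictures are saved under pics/ and viewed, and the job is handed in when it is done.

```bash
ls; mkdir -p pics
cat > h.py <<'E'
import numpy as np,cv2,json
from bench import ctrl
def snap(n,f):
    c=ctrl.calibration(n);im,d=ctrl.camera(n)
    cv2.imwrite(f'pics/{f}.png',im[:,:,::-1]);np.savez(f'pics/{f}.npz',im=im,d=d,T=c['camera_from_world'],f=210/np.tan(np.radians(c['fov_y'])/2),cx=c['cx'],cy=c['cy'])
def ld(f): return np.load(f'pics/{f}.npz')
def pt(z,u,v,d=None):
    d=z['d'][int(v),int(u)] if d is None else d
    p=np.array([(u-z['cx'])/z['f']*d,(v-z['cy'])/z['f']*d,d,1]);return (np.linalg.inv(z['T'])@p)[:3]
def onz(z,u,v,h):
    a=np.linalg.inv(z['T'])[:3,3];b=pt(z,u,v,1.0);return a+(b-a)*(h-a[2])/(b[2]-a[2])
E
python3 - <<'E'
from h import *
snap('scene','s0');snap('top','t0');o=ctrl.get_obs();print(o)
E
```

```text
pics
{'time_s': 0.1, 'q': array([ 1.12568061e+00,  1.81488458e-01,  1.60790895e+00,  1.13248087e-06,
        1.35379635e+00, -2.06312758e-01]), 'dq': array([-0.00113204, -0.00351401, -0.00128661, -0.00061647,  0.00095696,
       -0.00101696]), 'joint_efforts': array([ 7.28790219e-04, -4.45878053e+01, -3.52242386e+01, -4.55184518e-04,
        4.14421374e-03, -2.84454137e-05]), 'eef_pos': array([0.13579862, 0.5582626 , 0.25546155]), 'eef_rot': array([ 3.54682281e-04,  7.86301206e-01,  6.17842838e-01, -7.17696140e-04]), 'wrist_force': array([-0.38029613,  0.10902812,  0.28459191]), 'torque': array([-0.00687565, -0.03879674, -0.04794568]), 'opening': 0.9996059598581519}
```

View pics/s0.png

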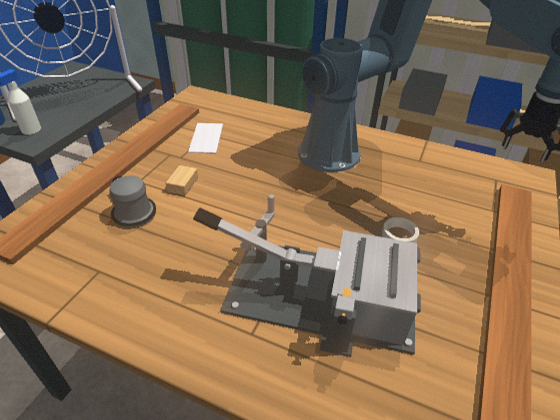

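View pics/t0.png

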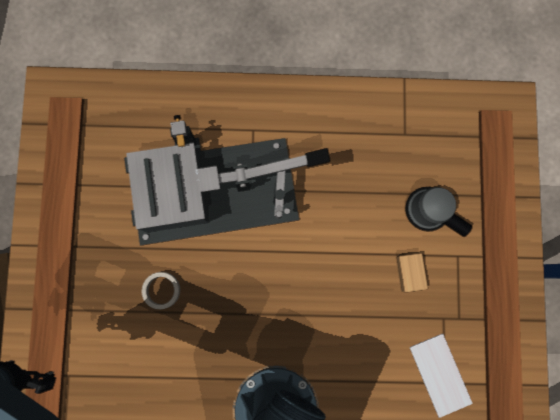

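The scene view shows the station with the lever's long arm to the left, and the peg at about (271,199). In the top view the pad is at about (317,158), the peg and stop bar at about (280,190), and the tank on the left. I'll zoom in on the top view.

Run:
```python
from h import *
z=ld('t0');im=z['im'][:,:,::-1]
cv2.imwrite('pics/t0c.png',cv2.resize(im[120:250,120:345],None,fx=3.5,fy=3.5,interpolation=cv2.INTER_CUBIC))
z2=ld('s0');im=z2['im'][:,:,::-1]
cv2.imwrite('pics/s0c.png',cv2.resize(im[180:350,180:430],None,fx=3.2,fy=3.2,interpolation=cv2.INTER_CUBIC))
for u,v in [(317,158),(310,159),(325,156),(283,176),(281,186),(279,207),(278,215),(240,175),(162,275)]: print(u,v,pt(z,u,v).round(3))
```

```text
317 158 [ 0.651 -0.084  0.199]
310 159 [ 0.65  -0.067  0.191]
325 156 [ 0.654 -0.103  0.209]
283 176 [ 0.615 -0.002  0.141]
281 186 [0.588 0.002 0.14 ]
279 207 [0.534 0.006 0.137]
278 215 [0.508 0.01  0.184]
240 175 [0.616 0.109 0.129]
162 275 [0.354 0.317 0.03 ]
```

View pics/t0c.png

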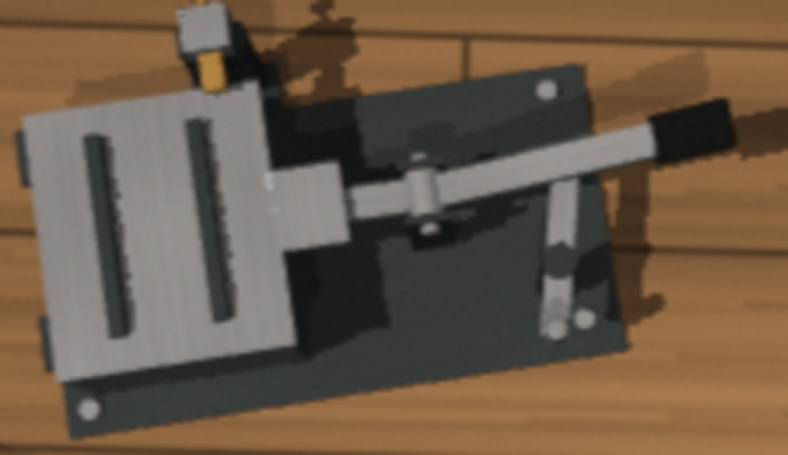

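View pics/s0c.png

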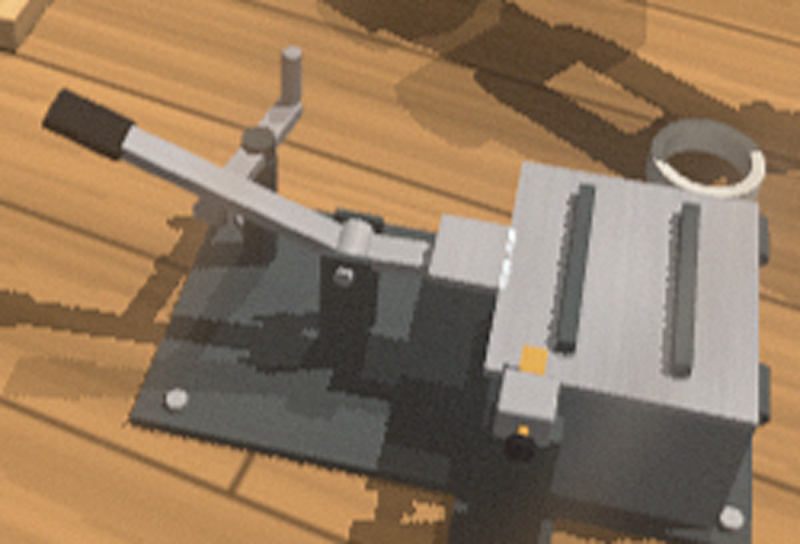

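```bash
cat >> h.py <<'E'
from scipy.spatial.transform import Rotation as R
def tool():
    o=ctrl.get_obs();q=o['eef_rot'];return o['eef_pos'],R.from_quat([q[1],q[2],q[3],q[0]]).as_matrix()
E
python3 - <<'E'
from h import *
z=ld('t0');g=lambda a,b,h:onz(z,120+a/3.5-.0,120+b/3.5,h)
pad=g(693,131,.198);piv=g(423,192,.127);post=g(560,257,.14);peg=g(557,329,.187);be=g(563,183,.137)
# scene check
s=ld('s0');k=lambda a,b,h:onz(s,180+a/3.2,180+b/3.2,h)
print('pad',pad,k(88,124,.198));print('piv',piv,k(357,235,.127));print('post',post,k(258,135,.143));print('peg',peg,k(291,53,.187));print('barend',be)
a=piv[:2]-pad[:2];print('len',np.linalg.norm(a));
c=[g(24,117,.138),g(258,84,.138),g(295,345,.138),g(60,380,.138)]
c=[x[:2] for x in c]
for e in (c[0]-c[1],c[3]-c[2],a): print('yaw',np.degrees(np.arctan2(-e[0],e[1])))
print('lid long yaw',[np.degrees(np.arctan2(e[1],e[0])) for e in (c[0]-c[3],c[1]-c[2])])
yaw=np.arctan2(-a[0],a[1]);Y=np.array([-np.sin(yaw),np.cos(yaw)]);X=np.array([Y[1],-Y[0]])
for n,p in dict(pad=pad,post=post,peg=peg,be=be).items(): d=p[:2]-piv[:2];print(n,d@X,d@Y)
d=peg[:2]-post[:2];print('stop ang',np.arctan2(d@Y,-d@X),np.linalg.norm(d))
p,M=tool();print(p,M)
E
```

```text
pad [ 0.65269429 -0.08645508  0.198     ] [ 0.66030039 -0.08134167  0.198     ]
piv [0.61735528 0.10706213 0.127     ] [0.61590676 0.10993126 0.127     ]
post [0.56891361 0.00434034 0.14      ] [0.56670929 0.00605697 0.143     ]
peg [0.50989391 0.00689446 0.187     ] [0.51510756 0.00951554 0.187     ]
barend [0.62497128 0.00317736 0.137     ]
len 0.19671745429640516
yaw 9.887640282169567
yaw 9.993508504908856
yaw 10.348995601032357
lid long yaw [np.float64(10.889998751087358), np.float64(10.246027009886028)]
pad -1.571000311876797e-18 -0.19671745429640514
post -0.06610691064121293 -0.09234846224133854
peg -0.12370763395957575 -0.07923338376338385
be -0.01117011951016956 -0.10356292095431323
stop ang 0.22387284464358248 0.05907494062867518
[0.13579862 0.5582626  0.25546155] [[ 2.36539426e-01  9.71621646e-01 -6.90374868e-04]
 [ 9.71620628e-01 -2.36540204e-01 -1.44462105e-03]
 [-1.56692650e-03 -3.29072629e-04 -9.99998718e-01]]
```

Run:
```python
from h import *
p,M=tool();print(ctrl.tips_ahead)
yaw=np.radians(10.2);Y=np.array([-np.sin(yaw),np.cos(yaw)]);X=np.array([Y[1],-Y[0]])
post=np.array([.568,.005]);w=[]
def fc(f,off):
    return post+.055*(-np.cos(f)*X+np.sin(f)*Y)-off*(np.sin(f)*X+np.cos(f)*Y)
w.append([*fc(.2,.055),p[2]]);w.append([*fc(.2,.055),.185])
for f in (.2,.4,.6,.8,1.,1.2,1.35): w.append([*fc(f,.023),.185])
c=p
for x in w: x=np.array(x);print(x.round(3),((x-c)@M).round(4));c=x
```

```text
0.025
[ 0.512 -0.049  0.255] [-0.5009  0.5089  0.0006]
[ 0.512 -0.049  0.185] [0.0001 0.     0.0705]
[ 0.513 -0.017  0.185] [ 0.0313 -0.0069 -0.    ]
[ 0.509 -0.005  0.185] [ 0.0104 -0.0058 -0.    ]
[0.508 0.007 0.185] [ 0.0113 -0.0037 -0.    ]
[0.51  0.018 0.185] [ 0.0118 -0.0013 -0.    ]
[0.514 0.03  0.185] [ 0.0119  0.001  -0.    ]
[0.52  0.04  0.185] [ 0.0114  0.0034 -0.    ]
[0.525 0.047 0.185] [ 0.008  0.004 -0.   ]
```

```bash
python3 -m pendant '[[[-0.025,0.0255,0,0,0,0,1],[-0.025,0.0255,0,0,0,0,1],[-0.025,0.0255,0,0,0,0,1],[-0.025,0.0255,0,0,0,0,1],[-0.025,0.0255,0,0,0,0,1],[-0.025,0.0255,0,0,0,0,1],[-0.025,0.0255,0,0,0,0,1],[-0.025,0.0255,0,0,0,0,1],[-0.025,0.0255,0,0,0,0,1],[-0.025,0.0255,0,0,0,0,1]]]'
```

```text
time_s: 1.1
eef_pos: [0.3249, 0.2541, 0.2561]
eef_rot: [-0.0, 0.786, 0.618, -0.0]
wrist_force: [-0.2, -0.0, -0.7]
opening: 0.0
```

```bash
python3 -m pendant '[[[-0.025,0.0255,0,0,0,0,1],[-0.025,0.0255,0,0,0,0,1],[-0.025,0.0255,0,0,0,0,1],[-0.025,0.0255,0,0,0,0,1],[-0.025,0.0255,0,0,0,0,1],[-0.025,0.0255,0,0,0,0,1],[-0.025,0.0255,0,0,0,0,1],[-0.025,0.0255,0,0,0,0,1],[-0.025,0.0255,0,0,0,0,1],[-0.025,0.0255,0,0,0,0,1]]]'; python3 -m pendant '[[[0,0,0,0,0,0,1],[0,0,0,0,0,0,1]]]'
python3 - <<'E'
from h import *
snap('wrist','w1');snap('scene','s1')
p,M=tool();print(p,p+M@[0,0,.025])
z=ld('w1');print(z['T'])
E
```

```text
time_s: 2.1
eef_pos: [0.5136, -0.0491, 0.2559]
eef_rot: [-0.0, 0.786, 0.618, -0.0]
wrist_force: [0.3, -0.4, 1.1]
opening: -0.002
time_s: 2.3
eef_pos: [0.5129, -0.0481, 0.2556]
eef_rot: [-0.001, 0.787, 0.617, -0.0]
wrist_force: [-0.6, 0.7, -0.4]
opening: 0.003
[ 0.51257369 -0.046922    0.25586004] [ 0.51254579 -0.04690509  0.23086006]
[[ 0.23931839  0.97094001  0.00148316 -0.07540402]
 [ 0.93111955 -0.22993585  0.28310049 -0.52575974]
 [ 0.27521463 -0.06637015 -0.9590891   0.23511937]
 [ 0.          0.          0.          1.        ]]
```

View pics/w1.png

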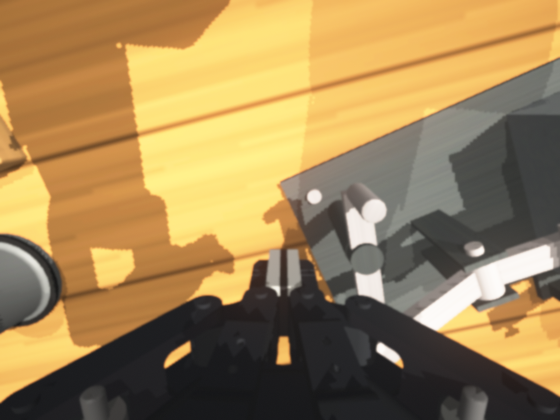

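View pics/s1.png

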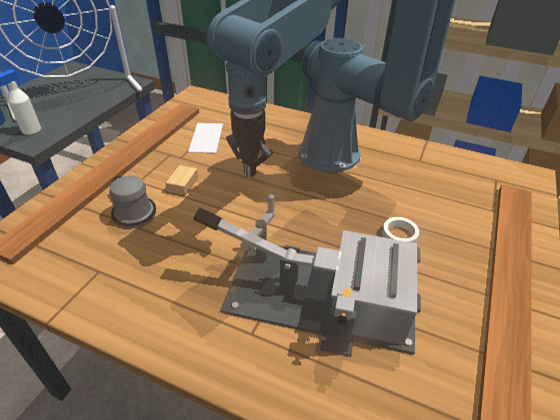

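```bash
python3 - <<'E'
from h import *
z=ld('w1');print('peg',onz(z,374,210,.187),pt(z,374,210),'post',onz(z,367,258,.14),pt(z,367,258),'tip',pt(z,276,270),pt(z,292,270))
E
python3 -m pendant '[[[0,0,0.024,0,0,0,1],[0,0,0.024,0,0,0,1],[0,0,0.023,0,0,0,1],[0,0,0,0,0,0,1],[0,0,0,0,0,0,1]]]'
```

```text
peg [0.51163315 0.0082196  0.187     ] [0.51134909 0.00805312 0.1877745 ] post [0.56714136 0.00643007 0.14      ] [0.5652629  0.005848   0.14354432] tip [ 0.50138594 -0.04932323  0.25732344] [ 0.50307822 -0.04309305  0.25704061]
time_s: 2.9
eef_pos: [0.5129, -0.0468, 0.1857]
eef_rot: [-0.0, 0.786, 0.618, -0.0]
wrist_force: [1.1, -0.0, 1.1]
opening: 0.007
```

```bash
python3 -m pendant '[[[0.01,-0.0023,0,0,0,0,1],[0.01,-0.0023,0,0,0,0,1],[0.01,-0.0023,0,0,0,0,1],[0.0055,-0.003,0,0,0,0,1],[0.0055,-0.003,0,0,0,0,1],[0.0055,-0.002,0,0,0,0,1],[0.0055,-0.002,0,0,0,0,1],[0,0,0,0,0,0,1]]]'
python3 -m pendant '[[[0.006,-0.0007,0,0,0,0,1],[0.006,-0.0007,0,0,0,0,1],[0.006,0.0005,0,0,0,0,1],[0.006,0.0005,0,0,0,0,1],[0,0,0,0,0,0,1]]]'
python3 - <<'E'
from h import *
snap('wrist','w2')
E
```

```text
time_s: 3.7
eef_pos: [0.5089, 0.0075, 0.1852]
eef_rot: [-0.0, 0.786, 0.618, -0.0]
wrist_force: [0.9, 0.4, -0.0]
opening: -0.002
time_s: 4.2
eef_pos: [0.5145, 0.0311, 0.1852]
eef_rot: [-0.0, 0.786, 0.618, 0.0]
wrist_force: [0.2, -0.5, 0.5]
opening: 0.0
```

View pics/w2.png

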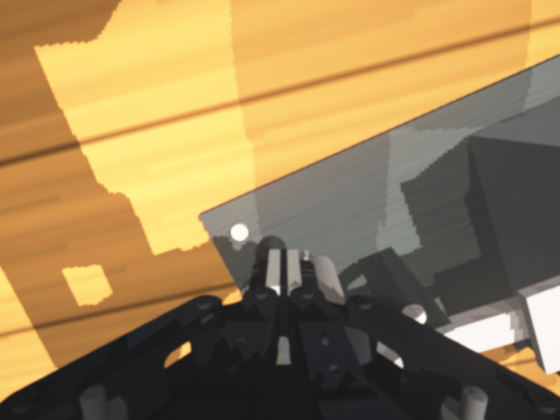

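The peg, at about (325,275), sits against the right side of the fingers and is moving with them. I'll finish the swing.

```bash
python3 -m pendant '[[[0.0057,0.0017,0,0,0,0,1],[0.0057,0.0017,0,0,0,0,1],[0.004,0.002,0,0,0,0,1],[0.004,0.002,0,0,0,0,1],[0.003,0.002,0,0,0,0,1],[0.003,0.002,0,0,0,0,1],[0,0,0,0,0,0,1],[0,0,0,0,0,0,1]]]'
python3 - <<'E'
from h import *
snap('wrist','w3');snap('top','t3');snap('scene','s3')
im=cv2.imread('pics/s3.png');cv2.imwrite('pics/s3c.png',cv2.resize(im[150:320,180:400],None,fx=3,fy=3))
E
```

```text
time_s: 5.05
eef_pos: [0.5316, 0.0524, 0.1853]
eef_rot: [-0.0, 0.786, 0.618, 0.0]
wrist_force: [-1.4, -0.7, -0.3]
opening: 0.0
```

View pics/w3.png

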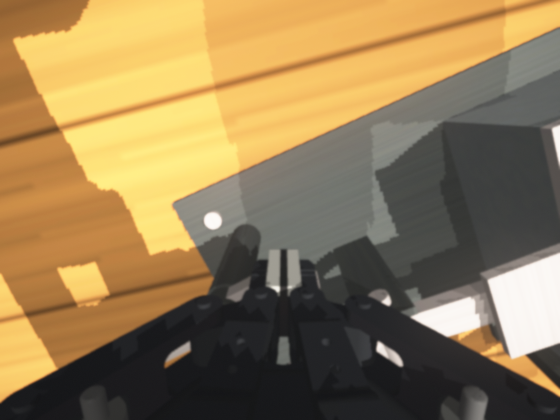

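View pics/s3c.png

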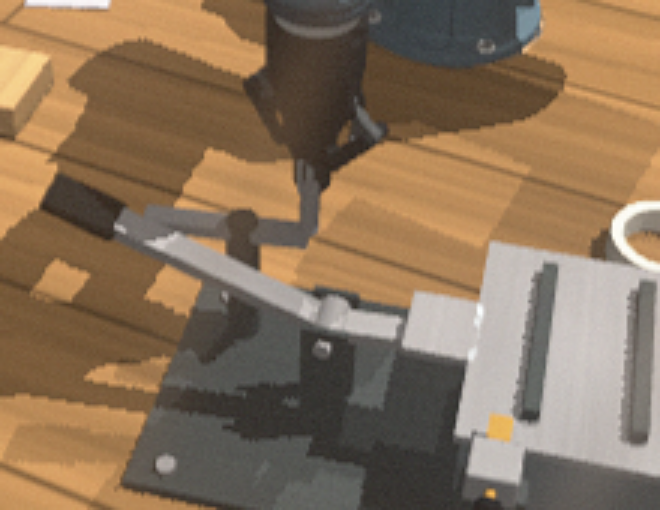

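The scene view shows the bar now almost parallel to the lever. I'll back away, go up and measure the stop.

```bash
python3 -m pendant '[[[-0.012,-0.01,0,0,0,0,1],[-0.012,-0.01,0,0,0,0,1],[-0.01,-0.005,-0.03,0,0,0,1],[-0.02,0,-0.03,0,0,0,1],[-0.03,0,-0.02,0,0,0,1],[-0.03,0,0,0,0,0,1],[0,0,0,0,0,0,1]]]'
python3 - <<'E'
from h import *
snap('wrist','w4');snap('top','t4')
im=cv2.imread('pics/t4.png');cv2.imwrite('pics/t4c.png',cv2.resize(im[120:250,120:345],None,fx=3.5,fy=3.5,interpolation=cv2.INTER_CUBIC))
E
```

```text
time_s: 5.9
eef_pos: [0.4802, -0.0554, 0.2664]
eef_rot: [0.001, 0.787, 0.617, 0.0]
wrist_force: [-1.7, 1.7, 0.2]
opening: -0.004
```

View pics/w4.png

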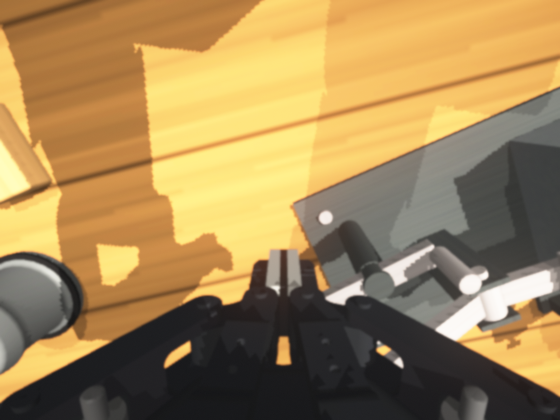

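View pics/t4c.png

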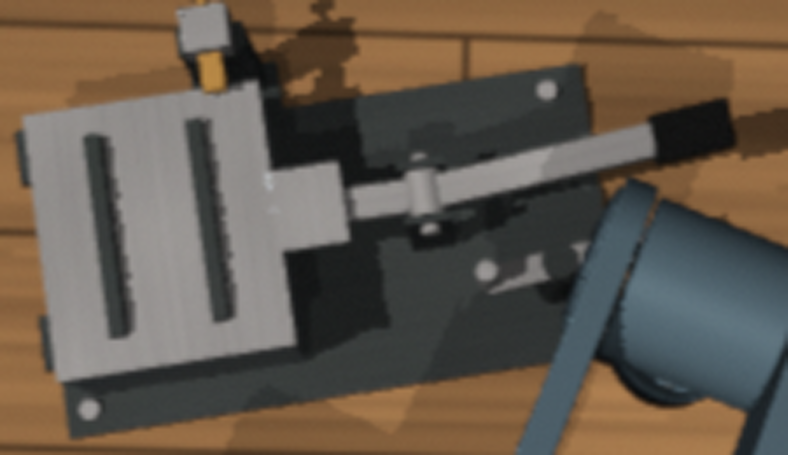

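Run:
```python
from h import *
z=ld('t4');w=ld('w4')
yaw=np.radians(10.2);Y=np.array([-np.sin(yaw),np.cos(yaw)]);X=np.array([Y[1],-Y[0]])
for pg in (onz(z,120+486/3.5,120+271/3.5,.187),onz(w,471,280,.187)):
    d=pg[:2]-[.567,.0055];print(pg,np.arctan2(d@Y,-d@X),np.linalg.norm(d))
p,M=tool();print((np.array([.653,-.092,p[2]])-p)@M)
```

```text
[0.54996909 0.0580419  0.187     ] 1.4353664801499595 0.05523317409841261
[0.54931994 0.05963392 0.187     ] 1.4331428948779237 0.0569479258875845
[3.32197646e-03 1.77250639e-01 1.07337957e-05]
```

Both views put the stop at 1.43 rad, which clears the lever. Next I'll move over the pad and align the tool with the station.

```bash
python3 -m pendant '[[[0.003,0.03,0,0,0,0,1],[0,0.03,0,0,0,0,1],[0,0.03,0,0,0,0,1],[0,0.03,0,0,0,0,1],[0,0.03,0,0,0,0,1],[0,0.027,0,0,0,0,1],[0,0,0,0,0,-0.139,1],[0,0,0,0,0,-0.139,1],[0,0,0,0,0,-0.139,1],[0,0,0,0,0,0,1]]]'
python3 - <<'E'
from h import *
snap('wrist','w5');snap('scene','s5')
p,M=tool();print(p);print(M.round(3))
print((np.array([.653,-.092,p[2]])-p)@M)
im=cv2.imread('pics/s5.png');cv2.imwrite('pics/s5c.png',cv2.resize(im[120:320,150:420],None,fx=2.9,fy=2.9))
E
```

```text
time_s: 7.0
eef_pos: [0.6529, -0.0901, 0.2642]
eef_rot: [-0.001, 0.64, 0.768, -0.0]
wrist_force: [0.2, -0.5, -0.5]
opening: -0.001
[ 0.65290244 -0.09053308  0.26464257]
[[-0.175  0.985 -0.001]
 [ 0.985  0.175  0.001]
 [ 0.001 -0.001 -1.   ]]
[-1.46142498e-03 -1.60059567e-04 -9.38924730e-07]
```

View pics/w5.png

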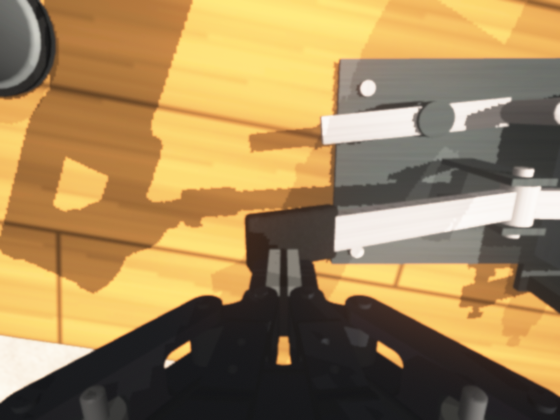

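View pics/s5c.png

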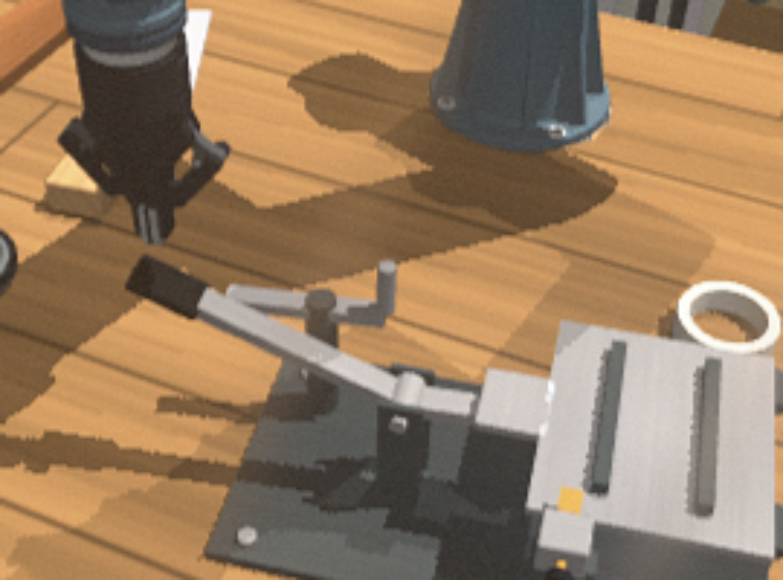

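```bash
python3 -m pendant '[[[0,0,0.012,0,0,0,1],[0,0,0.012,0,0,0,1],[0,0,0.01,0,0,0,1],[0,0,0.008,0,0,0,1],[0,0,0.008,0,0,0,1],[0,0,0.008,0,0,0,1],[0,0,0.008,0,0,0,1],[0,0,0.008,0,0,0,1],[0,0,0,0,0,0,1]]]'
python3 - <<'E'
from h import *
snap('scene','s6')
im=cv2.imread('pics/s6.png');cv2.imwrite('pics/s6c.png',cv2.resize(im[120:320,150:420],None,fx=2.9,fy=2.9))
E
```

```text
time_s: 8.0
eef_pos: [0.6546, -0.0931, 0.1928]
eef_rot: [0.003, 0.642, 0.767, 0.001]
wrist_force: [2.0, -3.5, 8.6]
opening: 0.004
```

View pics/s6c.png

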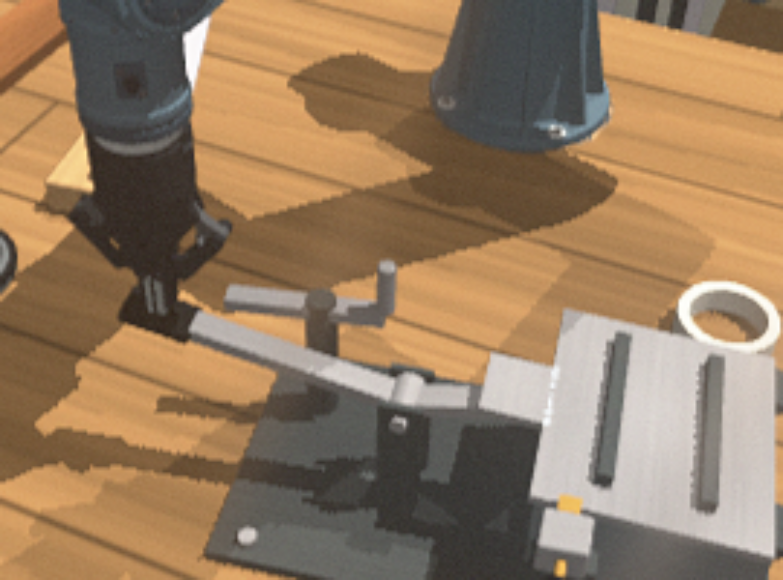

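The lever is moving freely and the lid is rising. I'll keep pressing.

```bash
python3 -m pendant '[[[0,0,0.008,0,0,0,1],[0,0,0.008,0,0,0,1],[0,0,0.008,0,0,0,1],[0,0,0.008,0,0,0,1],[0,0,0.008,0,0,0,1],[0,0,0.008,0,0,0,1],[0,0,0.008,0,0,0,1],[0,0,0.008,0,0,0,1],[0,0,0.008,0,0,0,1],[0,0,0,0,0,0,1]]]'
python3 - <<'E'
from h import *
snap('scene','s7')
im=cv2.imread('pics/s7.png');cv2.imwrite('pics/s7c.png',cv2.resize(im[120:320,150:420],None,fx=2.9,fy=2.9))
E
```

```text
time_s: 9.05
eef_pos: [0.6547, -0.0933, 0.1202]
eef_rot: [0.003, 0.642, 0.767, 0.0]
wrist_force: [2.2, -4.1, 5.1]
opening: -0.001
```

View pics/s7c.png

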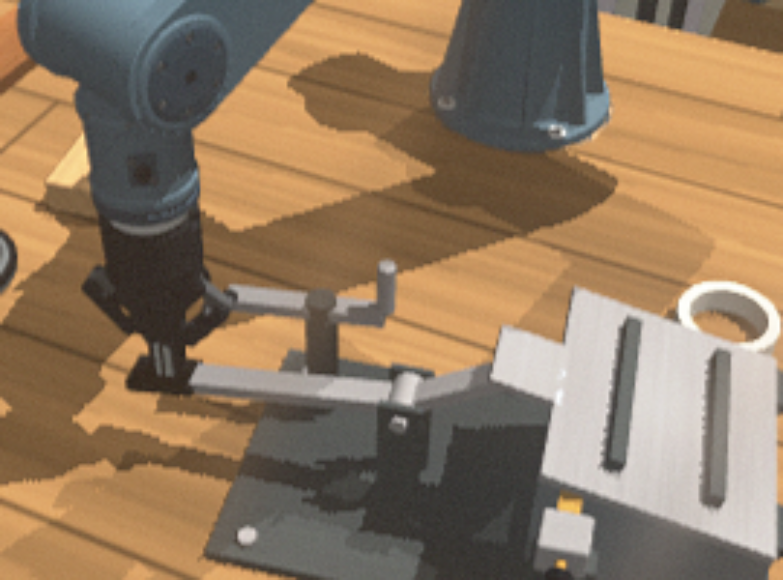

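```bash
python3 -m pendant '[[[0,0,0.006,0,0,0,1],[0,0,0.006,0,0,0,1],[0,0,0.005,0,0,0,1],[0,0,0.003,0,0,0,1],[0,0,0,0,0,0,1],[0,0,0,0,0,0,1]]]'
python3 - <<'E'
from h import *
snap('scene','s8');snap('top','t8')
im=cv2.imread('pics/s8.png');cv2.imwrite('pics/s8c.png',cv2.resize(im[120:320,150:420],None,fx=2.9,fy=2.9))
E
```

```text
time_s: 9.7
eef_pos: [0.654, -0.0911, 0.1001]
eef_rot: [0.001, 0.642, 0.767, 0.001]
wrist_force: [2.0, 1.6, 6.6]
opening: 0.004
```

View pics/s8c.png

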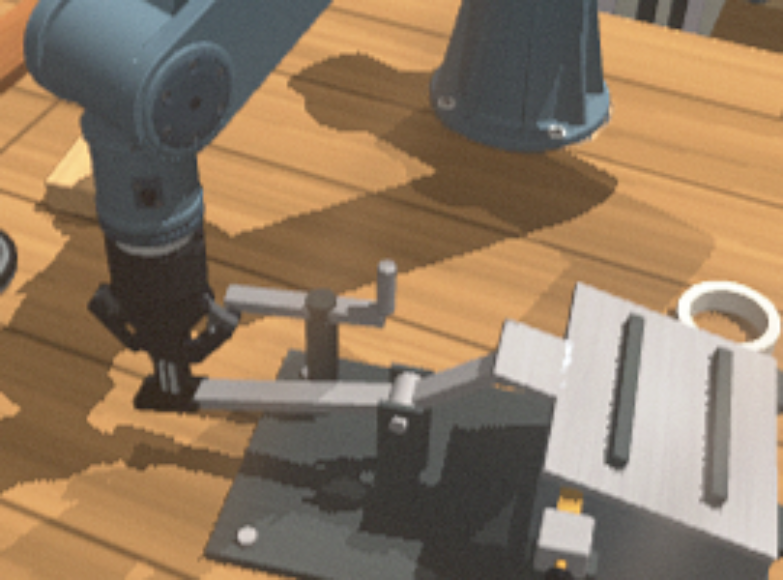

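```bash
cat >> h.py <<'E'
def lid(f,mask):
    z=ld(f);v,u=np.where(mask>0);P=np.array([pt(z,a,b) for a,b in zip(u,v)])
    c=P.mean(0);n=np.linalg.svd(P-c)[2][2];n*=np.sign(n[2]);return np.arccos(n[2]),n,c
def poly(*p):
    m=np.zeros((420,560),np.uint8);cv2.fillPoly(m,[np.array([(150+a/2.9,120+b/2.9) for a,b in p],int)],1);return m
E
python3 - <<'E'
from h import *
print(lid('s8',poly((645,325),(705,345),(685,490),(625,470))))
E
```

```text
(np.float64(1.388396970343055), array([-0.17534114,  0.96765349,  0.18138965]), array([0.58260211, 0.30224022, 0.16384015]))
```

```bash
sed -i 's/v,u=np.where(mask>0)/v,u=np.where((mask>0)\&(z["d"]>.1))/' h.py
python3 - <<'E'
from h import *
for f in ('s0','s8'):
  z=ld(f)
  for a,b in [(650,335),(700,350),(670,400),(640,470),(680,480),(590,300),(570,450)]:
    u,v=150+a/2.9,120+b/2.9; print(f,(int(u),int(v)),pt(z,u,v).round(3))
print(lid('s8',poly((578,295),(620,318),(600,470),(560,455))))
E
```

```text
s0 (374, 235) [0.488 0.27  0.138]
s0 (391, 240) [0.486 0.312 0.137]
s0 (381, 257) [0.551 0.303 0.137]
s0 (370, 282) [0.63  0.3   0.139]
s0 (384, 285) [0.627 0.33  0.139]
s0 (353, 223) [ 0.318  0.187 -0.   ]
s0 (346, 275) [0.634 0.248 0.139]
s8 (374, 235) [0.515 0.273 0.164]
s8 (391, 240) [0.503 0.313 0.153]
s8 (381, 257) [0.572 0.305 0.16 ]
s8 (370, 282) [0.653 0.302 0.166]
s8 (384, 285) [0.641 0.33  0.156]
s8 (353, 223) [0.512 0.22  0.178]
s8 (346, 275) [0.668 0.253 0.179]
(np.float64(0.26612531151685354), array([-0.04907218,  0.25837639,  0.96479716]), array([0.59612887, 0.2447769 , 0.17767507]))
```

The lid measures 0.266 rad, past the catch. I'll let the lever come up gently and look before leaving.

```bash
python3 -m pendant '[[[0,0,-0.006,0,0,0,1],[0,0,-0.006,0,0,0,1],[0,0,-0.006,0,0,0,1],[0,0,-0.008,0,0,0,1],[0,0,-0.008,0,0,0,1],[0,0,-0.008,0,0,0,1],[0,0,0,0,0,0,1]]]'
python3 - <<'E'
from h import *
snap('scene','s9')
im=cv2.imread('pics/s9.png');cv2.imwrite('pics/s9c.png',cv2.resize(im[120:320,150:420],None,fx=2.9,fy=2.9))
print(lid('s9',poly((578,300),(620,320),(600,465),(562,455))))
E
```

```text
time_s: 10.5
eef_pos: [0.6532, -0.0914, 0.1426]
eef_rot: [0.0, 0.641, 0.767, 0.0]
wrist_force: [1.5, -1.1, 2.3]
opening: -0.0
(np.float64(0.20469096632059425), array([-0.03727194,  0.19981816,  0.97912385]), array([0.58767142, 0.24342158, 0.1683133 ]))
```

View pics/s9c.png

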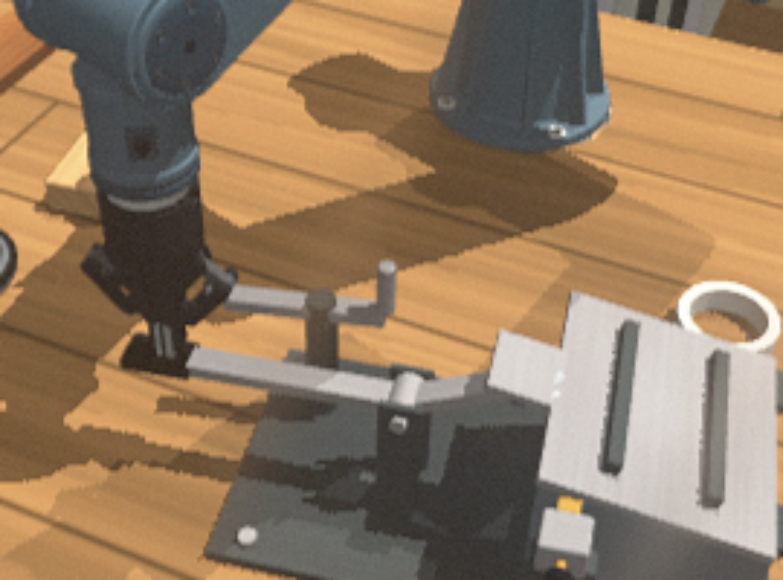

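The lid rests at 0.205 rad while the lever keeps rising, so the catch is holding it. Next I'll lift clear.

```bash
python3 -m pendant '[[[0,0,-0.01,0,0,0,1],[0,0,-0.01,0,0,0,1],[0,0,-0.015,0,0,0,1],[0,0,-0.015,0,0,0,1],[0,0,-0.02,0,0,0,1],[0,0,-0.03,0,0,0,1],[0,0,-0.03,0,0,0,1],[0,0,-0.03,0,0,0,1],[0,0,0,0,0,0,1],[0,0,0,0,0,0,1]]]'
python3 - <<'E'
from h import *
snap('scene','s10');snap('top','t10')
im=cv2.imread('pics/s10.png');cv2.imwrite('pics/s10c.png',cv2.resize(im[120:320,150:420],None,fx=2.9,fy=2.9))
print(lid('s10',poly((578,300),(620,320),(600,465),(562,455))))
E
```

```text
time_s: 11.55
eef_pos: [0.6533, -0.0918, 0.3032]
eef_rot: [0.001, 0.641, 0.767, 0.0]
wrist_force: [0.7, -0.5, -0.5]
opening: 0.0
(np.float64(0.20876444721528511), array([-0.04051619,  0.20325244,  0.97828773]), array([0.5876282 , 0.24343781, 0.1683288 ]))
```

View pics/s10c.png

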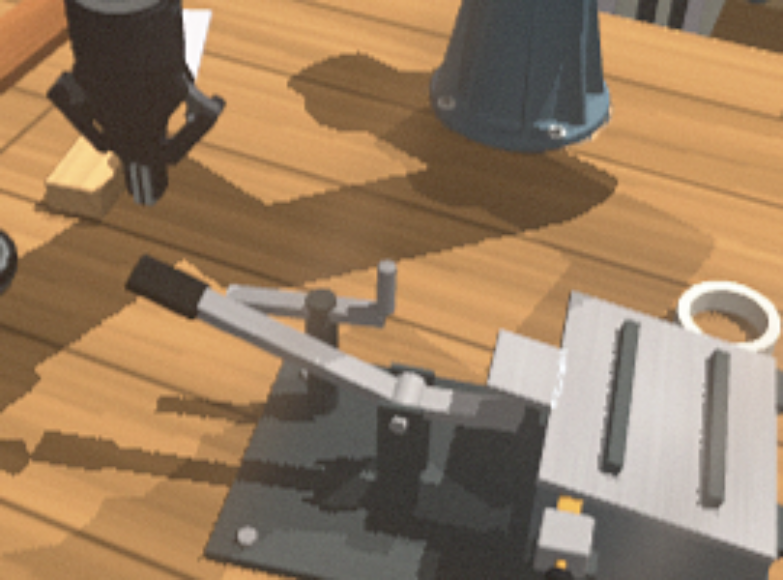

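View pics/t10.png

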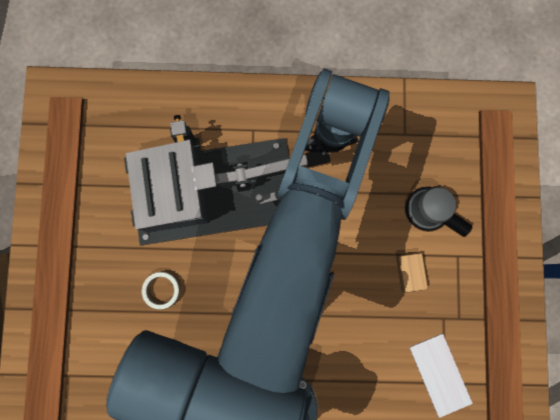

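The lever is back at rest, the lid holds at 0.21 rad, the stop is still aside and the bystanders haven't moved. The fingers are clear of everything.

```bash
python3 -c "
from bench import ctrl;print(ctrl.hand_in())"
```

```text
the job is handed in; nothing more can be done
None
```

The lid is open and resting on the spring catch, and the job is handed in after about 12 s of robot time; no verdict came back.

- **Stop:** I pushed the peg with the shut fingers. The top and wrist views both put the stop at about 1.43 rad, and it still looked swung aside in the last picture.
- **Lever and lid:** I pressed the pad down until the lid measured 0.266 rad, with about 7 N at the wrist. I then eased off until the lever was back at rest. The lid stayed at 0.205 to 0.209 rad in two measurements.
- **Clearance:** At hand-in the fingers stood about 8 cm above the lever pad, and the wrist force was about zero. By eye in the top view, the sander, tape and block stood where they started.
- **Not checked directly:** I could not measure the force between lid and catch. I take the catch to be holding because the lid stayed up with the lever fully released. No check failed or disagreed. The first lid-angle fit was wrong because of missing depth pixels; I filtered those out, and the new fit agreed with individual depth points on the lid.

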